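# Shut and latch the full-arch articulator

### The job

On the bench stand three open articulators, hinged jaw frames for dental casts. With the fingertips, gently press down the upper arm of the one that carries the full horseshoe casts until it is fully shut, and only then push the latch lever behind its hinge all the way forward over the hinge, and withdraw. Leave the other two articulators and everything else on the bench as they are, and lift nothing.

Things in the scene. Friction and masses are not known exactly. Their poses are not given: they have to be found in the camera images.
- full: Articulator (hinged jaw frame of green metal, 145 x 96 mm, fixed to the bench) with the FULL-ARCH casts: round plaster, 68 mm across, a whole horseshoe of teeth. Two like frames stand beside it, in any order. Origin: on the bench under mid-base. z up; x from the hinge to the free front end of the upper arm, away from the robot, yaw up to 0.4 rad
- full_knob (a point): Middle of the flat top of the steel knob (32 mm across) on the free front end of its upper arm (30 mm wide, 10 thick). Arm shut: 60 mm ahead (+x) of full's origin, 132 mm above the bench. It turns with the arm, 115 mm ahead of the hinge and 17 mm above it when shut. Pressing down here takes 1 to 4 N until the casts meet
- full_hinge (a point): Middle of its hinge pin, which lies along y of full: 55 mm behind the origin (-x), 115 mm above the bench. The two posts that carry it are 116 mm tall
- full_arm (a joint): Opening of its upper arm in rad: 0 = shut, teeth meeting (hard stop); 0.5 to 0.8 at the start; 1.0 = widest. A stiff friction hinge, no spring: the arm stays where it is left
- full_ball (a point): Centre of the black ball (14 mm) on the end of its latch lever, which stands up behind the hinge, on the robot's side. The lever is a 7 mm rod, 45 mm from pivot to ball; the pivot lies along y, 80 mm behind the origin of full (-x), 105 mm above the bench. Behind the hinge pin nothing else is taller than 111 mm
- full_latch (a joint): Angle of that lever in rad: 0 = leaning 34 degrees back, away from the hinge (unlatched); 1.2 = leaning 34 degrees forward over the hinge (latched, hard stop). Starts at 0 to 0.2, turns with about 1 N at the ball, stays where it is left
- quad: Same frame, fixed to the bench, but the articulator with narrow casts: blocks 50 x 24 mm, off to one side, with only one short straight row of four teeth. Origin and axes as for full. To be left alone
- quad_knob (a point): Top of the knob on the upper arm of quad, which stands open 0.5 to 0.8 rad; to be left alone
- quad_ball (a point): Ball of the latch lever of quad; to be left alone
- bare: Same frame, fixed to the bench, but the articulator without casts: only bare round metal mounting plates. Origin and axes as for full. To be left alone
- bare_knob (a point): Top of the knob on the upper arm of bare, which stands open 0.5 to 0.8 rad; to be left alone
- bare_ball (a point): Ball of the latch lever of bare; to be left alone
- cast: Loose plaster cast of a jaw, round, 68 mm across, 40 mm tall; origin at its underside. To be left alone
- jar: Loose amber glass jar with a white cap, 40 mm across, 55 mm tall; origin at its underside. To be left alone
- disc: Loose brass mounting disc, 44 mm across, 10 mm thick; origin at its underside. To be left alone
- bowl: Loose dark rubber mixing bowl, 110 mm across, 55 mm tall; origin at its underside. To be left alone
- spatula: Loose spatula with a wooden handle, 170 mm long, lying flat; origin at its underside. To be left alone
- brush: Loose brush, 150 mm long, lying flat; origin at its underside. To be left alone
- screw: Loose brass thumb nut, 24 mm across, 16 mm tall; origin at its underside. To be left alone

How it is judged:
By the outcome, as a careful person would: the job done as asked, in the order asked, and still so for the second after the job is handed in, with the robot touching nothing.
It also fails if it takes over 48 s, if anything falls off the work surface, if the arm or the gripper's body presses on something with over 40 N, if the wrist force passes 120 N, or if a joint passes its speed limit or range.

### The arm

A 7-joint arm with a two-finger parallel gripper is mounted at the origin on the work surface. World frame = base frame: x ahead of the robot, y to its left, z up, the work surface at z = 0. Lengths are in m, angles in rad, forces in N, time in s.
With the tool pointing down it reaches from about 0.4 to 0.85 m from the base axis. Payload 10.4 kg.
Tool frame: the origin (TCP) lies between the finger pads; the fingertips stand 25 mm ahead of it and the grasp point (between the pads) lies 6 mm ahead of it; z points along the fingers, x is the direction in which the jaws open and shut, and the axes are right-handed (so a half turn about z gives the same grasp; the last joint's range is limited). The gripper opens to 85 mm and grips with 20 to 120 N. Pads are 22 mm wide; open, the fingers measure 114 mm over their backs; the gripper's body (76 mm by 85 mm) begins 54 mm behind the grasp point. The pads swing forward as they close: fully open they stand 13 mm farther back than shut.
Start: joints at [1.22, 0.332, -0.065, 1.46, 0.022, 1.35, -0.088], TCP at [0.201, -0.592, 0.231] pointing down, gripper open.
Joint ranges: [-2.6, 2.6], [-0.5, 2.12], [-1.47, 1.34], [0.16, 2.42], [-1.27, 4.41], [0.06, 2.06], [-2.6, 2.6]. Speed limits (rad/s): [2.22, 2.22, 2.79, 2.79, 3.14, 3.14, 3.14].

### API

Orientations are given as a 3x3 rotation matrix whose columns are the frame's x, y, z axes.
In Python, from plant import robot gives the robot as it stands. The module is installed in compiled form; this text tells all that it offers.
- The arm moves only by the tool carry_out, never from a script. Its argument "increments" is one flat list of numbers, 5 for each row, row after row: the gripper command: -1 is fully open, 1 is shut, values between are in proportion, then the shift along the tool's x, y, z in m, then the turn about the tool's z in units of 5 degrees (1.0 is 5 degrees). In form: [hand, tx, ty, tz, twist, hand, tx, ty, tz, twist, ...]. A call has 1 to 8 rows; each row shifts and turns the pose as measured when the row begins, along the tool's axes as they then stand; what a row does not reach is not made up. A row lasts 1/8 s, in which the tool goes at most 62.5 mm and 10.7 degrees, less where a joint would pass 70% of its speed; a pose out of reach is approached as far as the arm can. A call is refused whole if a number of a shift passes 0.0625 or a number of a turn 1, either way. A call with a gripper value outside its range is refused whole. The fingers move at their own pace and stop on an object; "grip_force" is the grip in N (left out, the last holds). Time passes only in rows, so rows that do not move let the fingers close. It gives the time, the measured TCP pose, the force and the opening at its end, in the units of the state.
- robot.get_state(): the state, without advancing time (a new reading comes with each control period).
- robot.get_image(name): name is "scene" or "top" or "wrist"; returns (picture, depth): 480x640x3 uint8, red, green, blue; 480x640 float32, m along the optical axis (not along the pixel's ray), 0 where there is no reading.
- robot.camera_params(name): a dict with "fx", "fy", "cx", "cy" (pixels), "world_to_cam" (4x4, takes a point from world to camera coordinates); the wrist camera has in their place "T_tool_cam" (4x4, takes a point from camera to tool coordinates, whose origin is the TCP and whose axes are the tool frame's). Camera axes: x right, y up, looking along -z (the intrinsics and any distortion apply to the point x, -y, -z); pixel columns grow to the right and rows downward; lengths in m; the calibration is good to about 2 mm. A picture is of the moment at which its call begins: read the wrist's pose just before it. camera_params takes no time and is no camera call.
- robot.close_job(): hands the job in, once; it reports no verdict.
The state is a dict: "t": time; "joint_positions": joint angles; "dq": joint speeds; "joint_torque": joint torques, N m; "position": TCP position; "tool_rot": TCP orientation; "wrist_force": force on the tool from outside, world axes, zero at the start; "torque": the same for the moment, N m; "grip_width": opening from 0.0 (shut) to 1.0 (fully open).
Only numpy, scipy, OpenCV 4.12 (cv2) and the standard library are available. Lean on these libraries where they do the work, as an engineer would, in place of code of your own. Each camera call takes 0.05 s, during which the arm holds its last target. There are 200 camera calls.

## Working session

There is one attempt and no reset: what is moved stays moved. The work goes in short steps, Python scripts to look and compute and a tool call to move; the robot and the scene stay as the last step left them, time stands still between calls to the robot, and variables do not carry over. Pictures are saved under pics/ and viewed, about 8 in all and at most 12, crops included, and the job is handed in when it is done.

Besides the shell and the picture viewer there is one more tool, called after ">>>" by a JSON object that holds its "op" and its "data", one argument or row to a line. carry_out: Moves the arm, as the interface text tells. Its arguments: {"type":"object","properties":{"increments":{"type":"array"},"grip_force":{"type":"number"}},"required":["increments"]}

```bash
mkdir -p pics; cat > h.py <<'E'
import numpy as np, cv2
from plant import robot
def grab(n):
    s=robot.get_state(); im,d=robot.get_image(n); p=robot.camera_params(n)
    np.savez(n+'.npz',im=im,d=d,pos=s['position'],R=s['tool_rot']); return im,d,p,s
def cloud(d,p,s):
    v,u=np.mgrid[:d.shape[0],:d.shape[1]]
    pc=np.stack([(u-p['cx'])/p['fx']*d,-(v-p['cy'])/p['fy']*d,-d],-1)
    if 'world_to_cam' in p: T=np.linalg.inv(np.array(p['world_to_cam']))
    else:
        W=np.eye(4);W[:3,:3]=s['tool_rot'];W[:3,3]=s['position'];T=W@np.array(p['T_tool_cam'])
    w=pc@T[:3,:3].T+T[:3,3]; w[d==0]=np.nan; return w
E
python3 - <<'E'
from h import *
for n in('scene','top'):
    im,d,p,s=grab(n); cv2.imwrite(f'pics/{n}1.png',im[:,:,::-1]); np.save(n+'_w.npy',cloud(d,p,s)); print({k:v for k,v in p.items() if k!='world_to_cam'})
print(s)
E
```

```text
{'fx': 543.8639474097273, 'fy': 543.8639474097273, 'cx': 325.9450548479068, 'cy': 241.12023493039874}
{'fx': 460.57563023204415, 'fy': 460.57563023204415, 'cx': 323.16287718053985, 'cy': 236.0044661668309}
{'t': 0.05, 'joint_positions': array([ 1.22039192,  0.33289776, -0.06473175,  1.46092648,  0.02162548,
        1.34994592, -0.0885382 ]), 'dq': array([ 0.00039884,  0.00067779,  0.00070958, -0.00190603,  0.00134458,
        0.00064112,  0.00085717]), 'joint_torque': array([ 1.09226032e-03, -6.27369905e+01,  4.86382074e-02, -3.92844093e+01,
        1.63928111e-02,  7.19262418e-03,  2.80908660e-05]), 'position': array([ 0.20110753, -0.5913525 ,  0.22990696]), 'tool_rot': array([[ 3.21981837e-01, -9.46745683e-01, -5.55646379e-04],
       [-9.46744692e-01, -3.21982305e-01,  1.37253786e-03],
       [-1.47835260e-03,  8.41229974e-05, -9.99998904e-01]]), 'wrist_force': array([-0.09646492, -1.11023451,  0.92163844]), 'torque': array([ 0.01228129,  0.04248348, -0.03128482]), 'grip_width': 0.9993975983184546}
```

View pics/scene1.png

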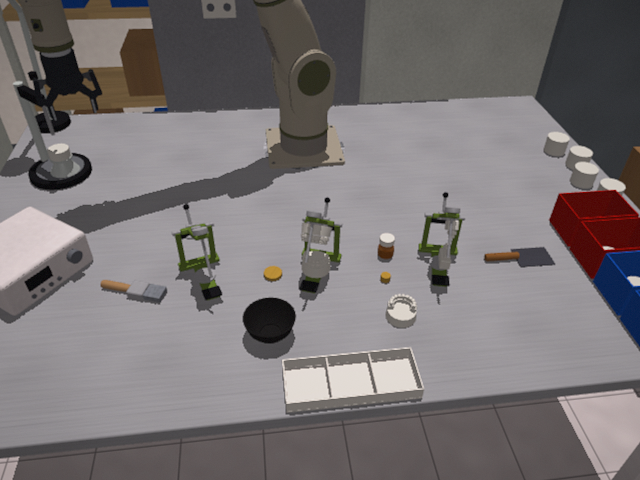

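View pics/top1.png

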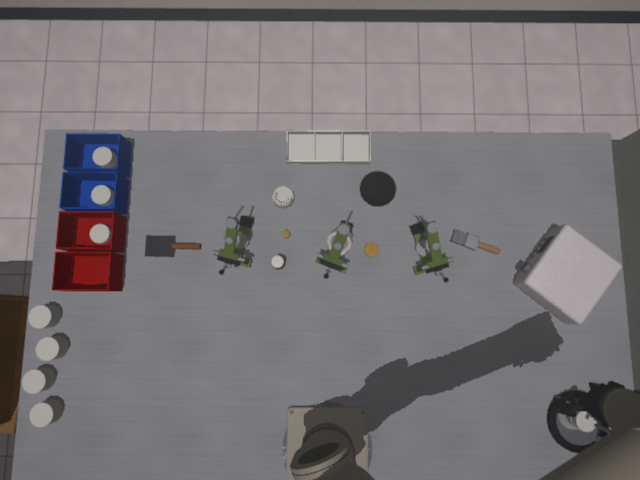

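The scene view shows three frames, at about (197,245), (320,245) and (440,240). The middle one, at top view (337,245), seems to carry the round casts. I'll zoom in to confirm and measure it.

```bash
python3 - <<'E'
from h import *
im=np.load('scene.npz')['im'];t=np.load('top.npz')['im']
a=cv2.resize(im[185:305,160:480],(800,300),interpolation=cv2.INTER_CUBIC)
b=cv2.resize(t[195:290,205:460],(800,298),interpolation=cv2.INTER_CUBIC)
cv2.imwrite('pics/z.png',np.vstack([a,b])[:,:,::-1])
w=np.load('top_w.npy')
for v,u in [(245,500),(350,200)]: print(w[v,u])
for nm in('top','scene'):
  w=np.load(nm+'_w.npy')
  m=(w[...,2]>.06)&(abs(w[...,1])<.15)&(w[...,0]>.35)&(w[...,0]<.8)&(w[...,2]<.3)
  vs,us=np.where(m);k=w[m]
  print(nm)
  for r in np.argsort(-k[:,2])[:20 if nm=='top' else 14]: print(us[r],vs[r],k[r].round(3))
  # ball candidates: rear-most points high
  q=np.where((k[:,2]>.12))[0]; q=q[np.argsort(k[q,0])][:14]
  for r in q: print('rear',us[r],vs[r],k[r].round(3))
E
```

```text
[ 5.91260591e-01 -5.27932204e-01 -1.05376387e-04]
[2.73167321e-01 3.76003632e-01 1.32011060e-04]
top
347 225 [ 0.614 -0.048  0.212]
343 225 [ 0.614 -0.038  0.212]
341 225 [ 0.614 -0.032  0.211]
348 226 [ 0.611 -0.051  0.211]
346 225 [ 0.614 -0.046  0.211]
344 225 [ 0.614 -0.04   0.211]
344 226 [ 0.611 -0.04   0.21 ]
343 227 [ 0.609 -0.038  0.21 ]
347 228 [ 0.606 -0.048  0.21 ]
347 227 [ 0.609 -0.048  0.209]
348 228 [ 0.606 -0.051  0.209]
345 226 [ 0.612 -0.043  0.209]
346 227 [ 0.609 -0.046  0.209]
345 227 [ 0.609 -0.043  0.209]
342 226 [ 0.612 -0.035  0.209]
343 224 [ 0.617 -0.038  0.209]
342 225 [ 0.614 -0.035  0.208]
346 226 [ 0.612 -0.046  0.208]
348 227 [ 0.609 -0.051  0.208]
347 226 [ 0.612 -0.048  0.208]
rear 326 278 [0.479 0.006 0.149]
rear 327 278 [0.479 0.003 0.147]
rear 325 278 [0.479 0.008 0.146]
rear 325 277 [0.481 0.008 0.153]
rear 326 277 [0.482 0.006 0.149]
rear 324 277 [0.482 0.011 0.149]
rear 327 277 [0.482 0.003 0.148]
rear 328 277 [0.482 0.    0.147]
rear 325 276 [0.484 0.008 0.152]
rear 326 276 [0.484 0.006 0.151]
rear 324 276 [0.484 0.011 0.149]
rear 328 276 [0.
[... 305 characters left out ...]

315 213 [ 0.617 -0.04   0.208]
313 212 [ 0.613 -0.044  0.208]
308 211 [ 0.608 -0.054  0.208]
310 213 [ 0.616 -0.05   0.208]
315 212 [ 0.613 -0.039  0.207]
311 214 [ 0.619 -0.048  0.207]
313 213 [ 0.616 -0.044  0.207]
rear 328 198 [0.483 0.007 0.146]
rear 329 199 [0.484 0.01  0.144]
rear 329 200 [0.484 0.01  0.141]
rear 327 198 [0.485 0.005 0.148]
rear 325 199 [ 0.486 -0.     0.146]
rear 324 200 [ 0.486 -0.003  0.143]
rear 329 201 [0.486 0.009 0.14 ]
rear 325 198 [ 0.486 -0.     0.149]
rear 324 199 [ 0.487 -0.003  0.147]
rear 326 198 [0.487 0.002 0.15 ]
rear 324 201 [ 0.488 -0.003  0.142]
rear 325 200 [ 0.488 -0.     0.145]
rear 328 202 [0.488 0.007 0.138]
rear 325 201 [ 0.488 -0.     0.142]
```

View pics/z.png

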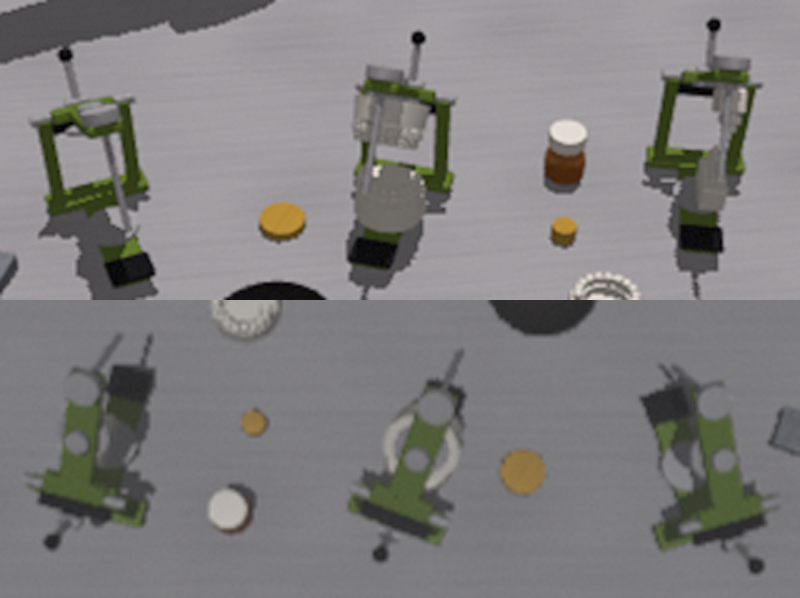

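The middle frame is the full one: it has round horseshoe casts, the left one has narrow blocks, and the right one is bare. In the zoomed top view its knob is at (435,405) and its ball at (380,553). Next I'll fit its pose and start raising the hand.

```bash
cat > fit.py <<'E'
from h import *
from scipy.optimize import least_squares
P={}
for nm in('top','scene'):
  w=np.load(nm+'_w.npy');im=np.load(nm+'.npz')['im'].astype(int)
  near=(abs(w[...,1])<.12)&(w[...,0]>.42)&(w[...,0]<.72)
  g=np.ptp(im,axis=2)<25
  knob=near&(w[...,2]>.188)&g&(w[...,2]<.25)
  ball=near&(w[...,2]>.13)&(w[...,0]<.51)&(im.max(2)<60)
  green=near&(im[...,1]-im[...,2]>30)&(im[...,1]>im[...,0]+5)&(w[...,2]>.1)&(w[...,2]<.125)&(w[...,0]<.56)
  P[nm]=(w[knob],w[ball],w[green])
  for n,m in(('knob',knob),('ball',ball),('green',green)):
    k=w[m]; print(nm,n,len(k),np.median(k,0).round(4) if len(k) else '', ((k.min(0)+k.max(0))/2).round(4) if len(k) else '')
    if n=='green' and len(k)>5:
      u,s,vt=np.linalg.svd(k[:,:2]-k[:,:2].mean(0)); print('dir',vt[0], 'yaw',np.arctan2(-vt[0][0]*np.sign(vt[0][1]),abs(vt[0][1])),'ext',s)
E
python3 fit.py
```

```text
top knob 123 [ 0.6054 -0.0406  0.2011] [ 0.6066 -0.0409  0.2008]
top ball 13 [0.4844 0.0057 0.1491] [0.4858 0.007  0.1479]
top green 65 [ 0.5305 -0.011   0.1219] [ 0.5333 -0.011   0.1206]
dir [0.35927313 0.93323246] yaw -0.3674889064701052 ext [0.12470811 0.02780042]
scene knob 95 [ 0.616  -0.0442  0.2029] [ 0.6146 -0.0444  0.1988]
scene ball 19 [0.4888 0.0038 0.1454] [0.4877 0.0046 0.1455]
scene green 51 [0.5483 0.0104 0.1143] [ 0.5352 -0.0143  0.1125]
dir [-0.49713549 -0.86767292] yaw -0.5202942762475665 ext [0.09586008 0.04460503]
```

>>> {"op": "carry_out", "data": {
  "increments": [1,0,0,-0.05,1,1,0,0,-0.05,1],
  "grip_force": 20
}}

```text
t: 0.35
position: [0.2003, -0.5897, 0.3269]
tool_rot: [[0.148, -0.989, -0.004], [-0.989, -0.148, 0.01], [-0.011, 0.003, -1.0]]
wrist_force: [0.2, -0.4, -0.5]
grip_width: 0.606
```

>>> {"op": "carry_out", "data": {
  "increments": [1,-0.042,-0.043,0,1,1,-0.046,-0.039,0,1,1,-0.049,-0.035,0,1,1,-0.052,-0.03,0,1,1,-0.054,-0.026,0,1,1,-0.056,-0.021,0,1,1,-0.058,-0.016,0,0,1,-0.058,-0.016,0,0]
}}

```text
t: 1.35
position: [0.4988, -0.2021, 0.33]
tool_rot: [[-0.393, -0.919, -0.004], [-0.919, 0.393, 0.005], [-0.003, 0.006, -1.0]]
wrist_force: [0.7, -0.9, -0.0]
grip_width: -0.001
```

```bash
cat > go.py <<'E'
import sys
from h import *
s=robot.get_state();R=s['tool_rot'];t=np.array([float(a) for a in sys.argv[1:4]])
print('t',s['t'],'pos',s['position'].round(4),'tool shift',(R.T@(t-s['position'])).round(4),'twist units',round((np.degrees(np.arctan2(R[1,1],R[0,1]))%360-158.8)/5,2),'F',s['wrist_force'].round(2),'tilt',R[:,2].round(3))
E
python3 go.py .608 -.042 .276
```

```text
t 1.35 pos [ 0.4988 -0.2021  0.33  ] tool shift [-0.19   -0.0378  0.0543] twist units -0.39 F [ 0.75 -0.93 -0.03] tilt [-0.004  0.005 -1.   ]
```

>>> {"op": "carry_out", "data": {
  "increments": [1,-0.06,-0.012,0,-0.3,1,-0.06,-0.012,0.01,0,1,-0.05,-0.01,0.01,0,1,0,0,0,0]
}}

```text
t: 1.85
position: [0.5967, -0.0485, 0.3081]
tool_rot: [[-0.362, -0.932, -0.007], [-0.932, 0.362, 0.008], [-0.005, 0.009, -1.0]]
wrist_force: [0.3, -0.3, 0.6]
grip_width: -0.003
```

```bash
python3 go.py .608 -.042 .276; python3 - <<'E'
from h import *
im,d,p,s=grab('wrist'); print(p); cv2.imwrite('pics/w1.png',im[:,:,::-1]); np.save('wrist_w.npy',cloud(d,p,s))
E
```

```text
t 1.85 pos [ 0.5967 -0.0485  0.3081] tool shift [-0.01   -0.0085  0.0321] twist units -0.0 F [ 0.29 -0.34  0.6 ] tilt [-0.007  0.008 -1.   ]
{'fx': 335.13816162043486, 'fy': 335.13816162043486, 'cx': 315.75332189180915, 'cy': 235.22318037688316, 'T_tool_cam': array([[ 9.99999911e-01, -3.70479816e-04, -2.03343441e-04,
        -2.40201672e-04],
       [-4.11436096e-04, -9.63383333e-01, -2.68127554e-01,
        -6.65572119e-02],
       [-9.65618346e-05,  2.68127614e-01, -9.63383399e-01,
        -1.44898542e-01],
       [ 0.00000000e+00,  0.00000000e+00,  0.00000000e+00,
         1.00000000e+00]])}
```

View pics/w1.png

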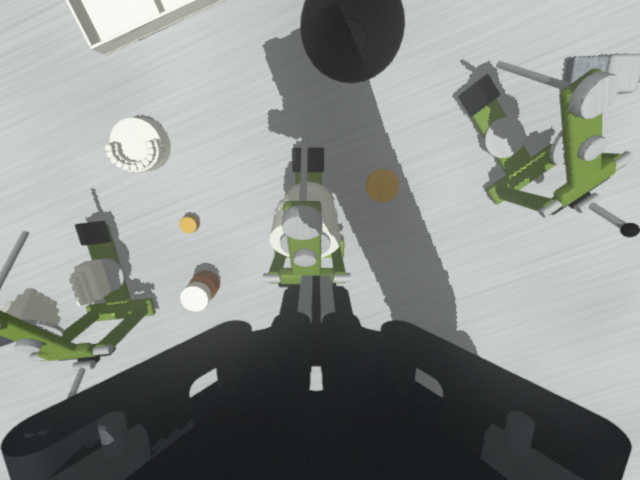

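In the wrist view the knob is at (300,222), the crossbar at (306,277), and the frame's axis is vertical, so the yaw matches. I'll measure the knob from this view.

```bash
python3 - <<'E'
from h import *
w=np.load('wrist_w.npy');im=np.load('wrist.npz')['im'].astype(int)
v,u=np.mgrid[:480,:640]
m=(abs(u-300)<25)&(abs(v-222)<28)&(w[...,2]>.17)&(np.ptp(im,axis=2)<30)
k=w[m];print(len(k),np.median(k,0).round(4),((k.min(0)+k.max(0))/2).round(4),u[m].min(),u[m].max(),v[m].min(),v[m].max(),k[:,2].min(),k[:,2].max())
g=(abs(v-277)<6)&(abs(u-306)<50)&(w[...,2]>.09)&(w[...,2]<.14)
k=w[g];print(np.median(k,0),k.min(0),k.max(0))
a=g&(u<285);b=g&(u>328);d=w[b].mean(0)-w[a].mean(0);print(d,np.arctan2(d[0],-d[1]))
E
```

```text
1394 [ 0.61   -0.0419  0.205 ] [ 0.6055 -0.0382  0.193 ] 281 321 195 239 0.17192488644764825 0.21411060144570007
[ 0.53826679 -0.00347016  0.12295913] [ 0.50891335 -0.05554164  0.11410447] [0.55086815 0.03464969 0.13657851]
[-0.02550487 -0.06589324 -0.0005154 ] -0.36930468741523415
```

```bash
python3 go.py .6105 -.043 .25
```

```text
t 1.9 pos [ 0.5963 -0.051   0.3086] tool shift [-0.0125 -0.0108  0.0586] twist units -0.04 F [ 0.06 -0.76 -0.11] tilt [-0.006  0.006 -1.   ]
```

>>> {"op": "carry_out", "data": {
  "increments": [1,-0.008,-0.005,0.02,0,1,-0.005,-0.005,0.02,0,1,0,-0.002,0.01,0,1,0,0,0.004,0]
}}

```text
t: 2.4
position: [0.6118, -0.0465, 0.2504]
tool_rot: [[-0.37, -0.929, -0.008], [-0.929, 0.369, 0.005], [-0.002, 0.009, -1.0]]
wrist_force: [-0.6, -0.3, 1.5]
grip_width: 0.002
```

```bash
python3 go.py .6105 -.043 .24
```

```text
t 2.4 pos [ 0.6118 -0.0465  0.2504] tool shift [-0.0028  0.0024  0.0104] twist units -0.1 F [-0.63 -0.35  1.48] tilt [-0.008  0.005 -1.   ]
```

>>> {"op": "carry_out", "data": {
  "increments": [1,-0.002,0,0.005,0,1,-0.001,-0.001,0.005,0,1,0,-0.004,0.005,0,1,0,-0.004,0.005,0]
}}

```text
t: 2.9
position: [0.6219, -0.0476, 0.2303]
tool_rot: [[-0.37, -0.929, -0.006], [-0.929, 0.37, 0.004], [-0.002, 0.007, -1.0]]
wrist_force: [-0.6, 0.9, 0.7]
grip_width: -0.004
```

```bash
python3 go.py .617 -.0455 .219
```

```text
t 2.9 pos [ 0.6219 -0.0476  0.2303] tool shift [-0.0002  0.0052  0.0113] twist units -0.11 F [-0.6   0.88  0.66] tilt [-0.006  0.004 -1.   ]
```

>>> {"op": "carry_out", "data": {
  "increments": [1,0,-0.002,0.006,0,1,0,-0.003,0.006,0,1,0,-0.003,0.006,0,1,0,-0.003,0.006,0,1,0,-0.003,0.006,0,1,0,-0.002,0.006,0]
}}

```text
t: 3.65
position: [0.6378, -0.054, 0.1914]
tool_rot: [[-0.371, -0.929, -0.006], [-0.929, 0.371, 0.004], [-0.002, 0.007, -1.0]]
wrist_force: [-0.2, 0.5, 0.4]
grip_width: 0.0
```

```bash
python3 go.py .645 -.056 .157
```

```text
t 3.65 pos [ 0.6378 -0.054   0.1914] tool shift [-0.0008 -0.0077  0.0344] twist units -0.11 F [-0.15  0.47  0.4 ] tilt [-0.006  0.004 -1.   ]
```

```bash
python3 - <<'E'
from h import *
im,d,p,s=grab('wrist'); cv2.imwrite('pics/w2.png',im[:,:,::-1]); print(s['wrist_force'],s['position'])
im,d,p,s=grab('scene'); cv2.imwrite('pics/s2.png',cv2.resize(im[150:310,230:430],(750,600),interpolation=cv2.INTER_CUBIC)[:,:,::-1])
E
```

```text
[-0.15063636  0.47266053  0.4017135 ] [ 0.63775761 -0.05400637  0.19144863]
```

View pics/s2.png

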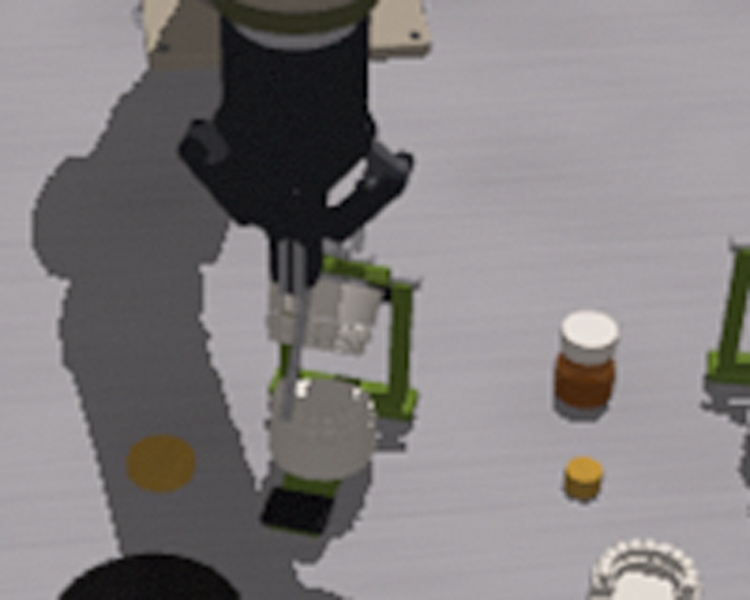

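View pics/w2.png

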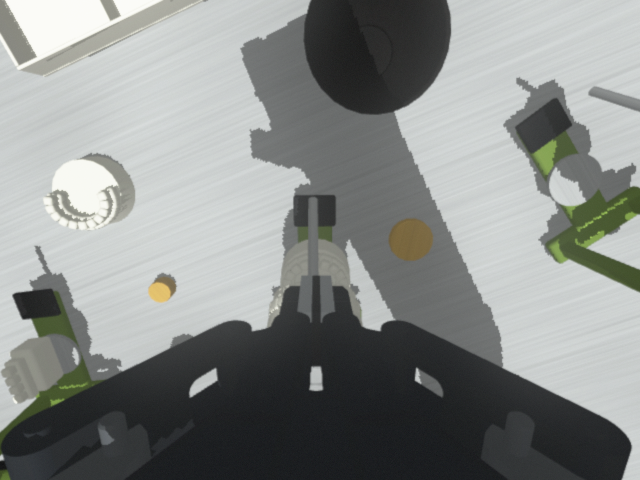

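The images don't settle whether the arm has moved, because the pin tip at scene (306,261) looks unchanged. I'll compare depth with the start.

```bash
python3 - <<'E'
from h import *
p=robot.camera_params('scene');A=np.load('scene_w.npy');z=np.load('scene.npz');B=cloud(z['d'],p,None)
for (u,v) in [(306,259),(307,254),(308,248),(309,242),(310,236),(311,230),(322,240),(325,236),(318,235),(308,222),(309,215),(305,215),(313,215),(316,212),(328,198),(322,222)]:
    print(u,v,A[v,u].round(3),B[v,u].round(3))
np.save('scene_w2.npy',B)
E
```

```text
306 259 [ 0.666 -0.064  0.125] [ 0.661 -0.064  0.121]
307 254 [ 0.659 -0.061  0.133] [ 0.659 -0.061  0.133]
308 248 [ 0.649 -0.058  0.141] [ 0.65  -0.058  0.142]
309 242 [ 0.646 -0.056  0.155] [ 0.642 -0.055  0.151]
310 236 [ 0.634 -0.052  0.161] [ 0.634 -0.052  0.161]
311 230 [ 0.627 -0.049  0.172] [ 0.628 -0.049  0.173]
322 240 [ 0.62  -0.024  0.135] [ 0.617 -0.024  0.133]
325 236 [ 0.611 -0.017  0.139] [ 0.614 -0.017  0.141]
318 235 [ 0.617 -0.033  0.148] [ 0.615 -0.033  0.146]
308 222 [ 0.586 -0.051  0.16 ] [ 0.649 -0.058  0.211]
309 215 [ 0.618 -0.053  0.205] [ 0.648 -0.056  0.228]
305 215 [ 0.354 -0.034  0.   ] [ 0.646 -0.064  0.227]
313 215 [ 0.618 -0.044  0.204] [ 0.65  -0.048  0.229]
316 212 [ 0.613 -0.037  0.207] [ 0.654 -0.042  0.239]
328 198 [0.483 0.007 0.146] [ 0.659 -0.02   0.275]
322 222 [ 0.592 -0.021  0.163] [ 0.59  -0.021  0.161]
```

```bash
python3 - <<'E'
from h import *
B=np.load('scene_w2.npy');im=np.load('scene.npz')['im']
for u in (304,306,308,310,312,314,316):
    print(u,[(v,*B[v,u].round(3),int(im[v,u].mean())) for v in range(212,232,2)][2:])
print(robot.get_state()['grip_width'])
E
```

```text
304 [(216, np.float64(0.648), np.float64(-0.066), np.float64(0.226), 67), (218, np.float64(0.645), np.float64(-0.066), np.float64(0.218), 66), (220, np.float64(0.646), np.float64(-0.066), np.float64(0.214), 65), (222, np.float64(0.648), np.float64(-0.066), np.float64(0.211), 65), (224, np.float64(0.645), np.float64(-0.066), np.float64(0.203), 65), (226, np.float64(0.643), np.float64(-0.066), np.float64(0.197), 96), (228, np.float64(0.645), np.float64(-0.066), np.float64(0.192), 101), (230, np.float64(0.595), np.float64(-0.061), np.float64(0.146), 107)]
306 [(216, np.float64(0.645), np.float64(-0.062), np.float64(0.224), 62), (218, np.float64(0.645), np.float64(-0.062), np.float64(0.219), 61), (220, np.float64(0.647), np.float64(-0.062), np.float64(0.215), 62), (222, np.float64(0.646), np.float64(-0.062), np.float64(0.209), 63), (224, np.float64(0.648), np.float64(-0.062), np.float64(0.205), 61), (226, np.float64(0.644), np.float64(-0.062), np.float64(0.197), 62), (228, np.float64(0.648), np.float64(-0.062), np.float64(0.195), 101), (230, np.float64(0.6), np.float64(-0.057), np.float6
[... 2108 characters left out ...]
at64(0.603), np.float64(-0.04), np.float64(0.156), 119), (230, np.float64(0.606), np.float64(-0.04), np.float64(0.154), 118)]
316 [(216, np.float64(0.619), np.float64(-0.038), np.float64(0.201), 90), (218, np.float64(0.617), np.float64(-0.038), np.float64(0.195), 50), (220, np.float64(0.623), np.float64(-0.038), np.float64(0.194), 59), (222, np.float64(nan), np.float64(nan), np.float64(nan), 63), (224, np.float64(0.594), np.float64(-0.035), np.float64(0.16), 106), (226, np.float64(0.602), np.float64(-0.036), np.float64(0.161), 118), (228, np.float64(0.606), np.float64(-0.036), np.float64(0.159), 119), (230, np.float64(0.613), np.float64(-0.037), np.float64(0.159), 119)]
-0.004036495414941856
```

The arm hasn't moved. Depth shows the fingertips ending at z≈0.193, about level with the TCP and not 25 mm ahead of it, so they passed in front of the knob without touching it. I'll go up and back, then redo the descent using the observed tip height.

>>> {"op": "carry_out", "data": {
  "increments": [1,0,0,-0.02,0,1,0,0,-0.025,0,1,0,0,-0.01,0,1,0,0.013,0,0,1,0,0.013,0,0,1,0,0,0,0]
}}

```text
t: 4.5
position: [0.6116, -0.0432, 0.251]
tool_rot: [[-0.37, -0.929, -0.005], [-0.929, 0.37, 0.004], [-0.002, 0.006, -1.0]]
wrist_force: [0.3, -0.2, 0.5]
grip_width: -0.001
```

```bash
python3 go.py .615 -.044 .225; python3 - <<'E'
from h import *
s=robot.get_state()
im,d,p,s2=grab('scene');B=cloud(d,p,None)
for u in (310,312,314,316): print(u,[(v,*B[v,u].round(3).tolist(),int(im[v,u].mean())) for v in range(196,216,2)])
E
```

```text
t 4.5 pos [ 0.6116 -0.0432  0.251 ] tool shift [-0.0005 -0.0036  0.026 ] twist units -0.1 F [ 0.27 -0.25  0.52] tilt [-0.005  0.004 -1.   ]
310 [(196, 0.616, -0.05, 0.251, 93), (198, 0.277, -0.012, -0.001, 166), (200, 0.287, -0.013, -0.001, 163), (202, 0.294, -0.014, -0.002, 164), (204, 0.302, -0.015, -0.003, 162), (206, 0.311, -0.016, -0.004, 163), (208, 0.321, -0.017, -0.003, 162), (210, 0.331, -0.018, -0.002, 143), (212, 0.609, -0.049, 0.206, 83), (214, 0.613, -0.05, 0.203, 86)]
312 [(196, 0.621, -0.047, 0.255, 75), (198, 0.278, -0.006, -0.001, 166), (200, 0.285, -0.007, -0.003, 164), (202, 0.291, -0.008, -0.005, 163), (204, 0.305, -0.01, -0.001, 162), (206, 0.313, -0.01, -0.002, 164), (208, 0.322, -0.011, -0.002, 162), (210, 0.331, -0.012, -0.003, 153), (212, 0.615, -0.046, 0.209, 85), (214, 0.617, -0.046, 0.206, 94)]
314 [(196, 0.621, -0.043, 0.254, 81), (198, 0.272, -0.0, -0.005, 166), (200, 0.288, -0.002, -0.0, 163), (202, 0.292, -0.002, -0.004, 163), (204, 0.302, -0.004, -0.004, 163), (206, 0.311, -0.005, -0.004, 164), (208, 0.326, -0.006, 0.0, 163), (210, 0.329, -0.007, -0.004, 160), (212, 0.612, -0.041, 0.207, 82), (214, 0.619, -0.042, 0.207, 92)]
316 [(196, 0.262, 0.007, -0.006, 162), (198, 0.279, 0.005, -0.001, 165), (200, 0.289, 0.004, -0.0, 163), (202, 0.296, 0.003, -0.002, 164), (204, 0.31, 0.001, 0.001, 163), (206, 0.313, 0.001, -0.004, 165), (208, 0.323, -0.001, -0.002, 161), (210, 0.33, -0.001, -0.004, 162), (212, 0.613, -0.037, 0.208, 93), (214, 0.618, -0.038, 0.206, 86)]
```

The tip is at TCP height (0.251), with a 40 mm gap above the knob. Now the descent, following the arc.

>>> {"op": "carry_out", "data": {
  "increments": [1,0,-0.002,0.01,0,1,0,-0.001,0.01,0,1,0,0,0.008,0,1,0,-0.002,0.005,0,1,0,-0.003,0.005,0,1,0,-0.004,0.005,0]
}}

```text
t: 5.3
position: [0.6241, -0.0488, 0.2041]
tool_rot: [[-0.371, -0.929, -0.005], [-0.929, 0.371, 0.004], [-0.002, 0.006, -1.0]]
wrist_force: [1.0, -0.8, 4.2]
grip_width: -0.001
```

```bash
python3 go.py .627 -.049 .19
```

```text
t 5.3 pos [ 0.6241 -0.0488  0.2041] tool shift [-0.0009 -0.0029  0.0141] twist units -0.11 F [ 0.96 -0.8   4.17] tilt [-0.005  0.004 -1.   ]
```

>>> {"op": "carry_out", "data": {
  "increments": [1,0,-0.002,0.005,0,1,0,-0.002,0.005,0,1,0,-0.002,0.005,0,1,0,-0.002,0.005,0,1,0,-0.002,0.005,0,1,0,-0.002,0.005,0,1,0,-0.002,0.005,0]
}}

```text
t: 6.18
position: [0.64, -0.0549, 0.1683]
tool_rot: [[-0.372, -0.928, -0.0], [-0.928, 0.372, 0.004], [-0.003, 0.002, -1.0]]
wrist_force: [1.6, -0.0, 2.4]
grip_width: -0.003
```

```bash
python3 go.py .644 -.055 .14
```

```text
t 6.175 pos [ 0.64   -0.0549  0.1683] tool shift [-0.0013 -0.0038  0.0283] twist units -0.12 F [ 1.61 -0.04  2.36] tilt [-0.     0.004 -1.   ]
```

>>> {"op": "carry_out", "data": {
  "increments": [1,0,0,0.005,0,1,0,-0.001,0.005,0,1,0,-0.001,0.005,0,1,0,-0.001,0.005,0,1,0,0,0.004,0]
}}

```text
t: 6.8
position: [0.6423, -0.0558, 0.1418]
tool_rot: [[-0.371, -0.929, -0.002], [-0.929, 0.371, 0.004], [-0.003, 0.003, -1.0]]
wrist_force: [1.0, -0.7, 1.8]
grip_width: -0.001
```

```bash
python3 go.py .645 -.0555 .132
```

```text
t 6.8 pos [ 0.6423 -0.0558  0.1418] tool shift [-0.0012 -0.0024  0.0098] twist units -0.12 F [ 0.97 -0.71  1.76] tilt [-0.002  0.004 -1.   ]
```

>>> {"op": "carry_out", "data": {
  "increments": [1,0,-0.001,0.004,0,1,0,0,0.003,0,1,0,0,0.002,0]
}}

```text
t: 7.18
position: [0.6431, -0.0561, 0.1319]
tool_rot: [[-0.371, -0.929, -0.003], [-0.929, 0.371, 0.004], [-0.003, 0.004, -1.0]]
wrist_force: [0.4, -0.3, 1.6]
grip_width: -0.001
```

>>> {"op": "carry_out", "data": {
  "increments": [1,0,0,0.002,0,1,0,0,0.002,0]
}}

```text
t: 7.42
position: [0.6432, -0.0561, 0.1313]
tool_rot: [[-0.372, -0.928, -0.002], [-0.928, 0.372, 0.003], [-0.002, 0.003, -1.0]]
wrist_force: [-9.7, -0.9, 20.2]
grip_width: 0.005
```

The force jumped to 20 N at z=0.131, which is the hard stop at the expected 0.132. I'll lift off and move behind the latch ball.

>>> {"op": "carry_out", "data": {
  "increments": [1,0,0,-0.02,0,1,0,0,-0.04,0,1,0,0.04,-0.02,0,1,0,0.05,0,0,1,0,0.05,0,0,1,0,0.04,0,0,1,0,0.01,0,0]
}}

```text
t: 8.3
position: [0.4602, 0.0168, 0.2128]
tool_rot: [[-0.372, -0.928, -0.006], [-0.928, 0.372, 0.003], [-0.001, 0.007, -1.0]]
wrist_force: [-0.4, 0.1, 0.0]
grip_width: -0.0
```

```bash
python3 go.py .4585 .016 .136; python3 - <<'E'
from h import *
im,d,p,s=grab('scene');B=cloud(d,p,s);np.save('s3.npy',B)
cv2.imwrite('pics/s3.png',cv2.resize(im[150:310,230:430],(750,600),interpolation=cv2.INTER_CUBIC)[:,:,::-1])
E
```

```text
t 8.3 pos [0.4602 0.0168 0.2128] tool shift [0.0014 0.0007 0.0768] twist units -0.12 F [-0.35  0.07  0.05] tilt [-0.006  0.003 -1.   ]
```

View pics/s3.png

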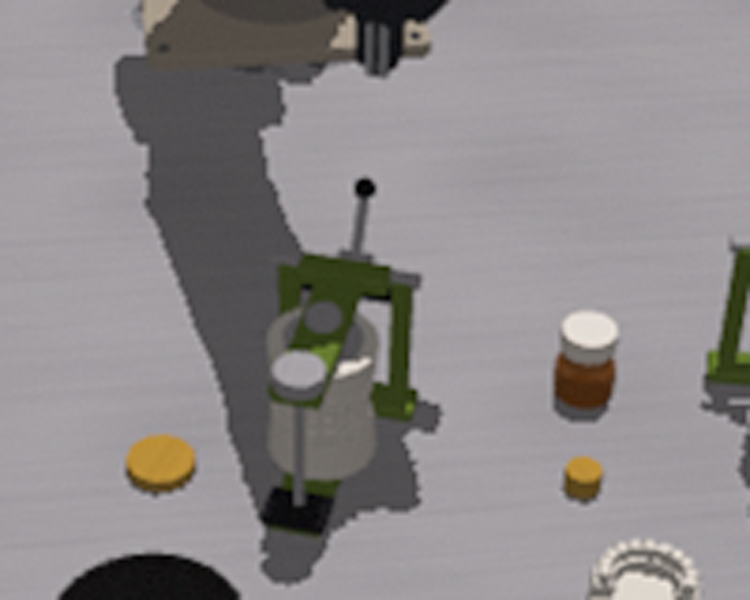

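The picture shows the arm fully shut: the casts meet and the pin rests on its plate at (300,500). The ball is at (364,188), standing back. Lowering the tips behind it.

>>> {"op": "carry_out", "data": {
  "increments": [1,0.001,0,0.03,0,1,0,0,0.03,0,1,0,0,0.013,0,1,0,0,0.003,0]
}}

```text
t: 8.85
position: [0.4623, 0.015, 0.1357]
tool_rot: [[-0.373, -0.928, -0.004], [-0.928, 0.373, 0.004], [-0.002, 0.005, -1.0]]
wrist_force: [-0.5, 0.1, 0.7]
grip_width: -0.003
```

>>> {"op": "carry_out", "data": {
  "increments": [1,0,-0.006,0,0,1,0,-0.007,0,0,1,0,-0.006,0,0,1,0,-0.006,0,0,1,0,-0.006,0,0]
}}

```text
t: 9.48
position: [0.4948, 0.0025, 0.1379]
tool_rot: [[-0.373, -0.928, -0.001], [-0.928, 0.373, 0.004], [-0.003, 0.002, -1.0]]
wrist_force: [-0.6, 0.5, 0.9]
grip_width: 0.001
```

```bash
python3 go.py .521 -.008 .137
```

```text
t 9.475 pos [0.4948 0.0025 0.1379] tool shift [-0.     -0.0283  0.0009] twist units -0.15 F [-0.57  0.46  0.92] tilt [-0.001  0.004 -1.   ]
```

>>> {"op": "carry_out", "data": {
  "increments": [1,0,-0.006,0,0,1,0,-0.006,0,0,1,0,-0.006,0.001,0,1,0,-0.005,0.001,0,1,0,-0.003,0,0]
}}

```text
t: 10.1
position: [0.5161, -0.0057, 0.1347]
tool_rot: [[-0.372, -0.928, -0.012], [-0.928, 0.372, 0.006], [-0.001, 0.013, -1.0]]
wrist_force: [-21.0, 5.8, 14.6]
grip_width: 0.005
```

```bash
python3 go.py .521 -.008 .137;  python3 - <<'E'
from h import *
im,d,p,s=grab('scene');B=cloud(d,p,s)
cv2.imwrite('pics/s4.png',cv2.resize(im[150:310,230:430],(750,600),interpolation=cv2.INTER_CUBIC)[:,:,::-1])
E
```

```text
t 10.1 pos [ 0.5161 -0.0057  0.1347] tool shift [ 0.0003 -0.0053 -0.0024] twist units -0.13 F [-21.04   5.77  14.56] tilt [-0.012  0.006 -1.   ]
```

View pics/s4.png

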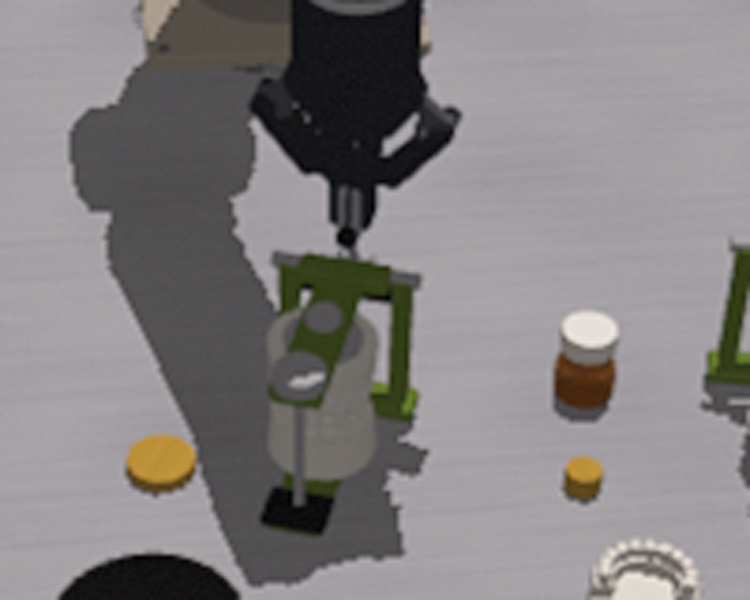

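The ball is at (347,238), in front of the fingers, and the resistance is about 22 N. I'll back off to unload and measure the ball against its latched position.

>>> {"op": "carry_out", "data": {
  "increments": [1,0,0.015,-0.005,0,1,0,0.03,0,0,1,0,0.03,-0.01,0,1,0,0,-0.02,0]
}}

```text
t: 10.65
position: [0.444, 0.0231, 0.1707]
tool_rot: [[-0.371, -0.928, -0.013], [-0.928, 0.371, 0.006], [-0.0, 0.014, -1.0]]
wrist_force: [0.9, 0.2, 0.1]
grip_width: 0.002
```

```bash
cat > ball.py <<'E'
from h import *
o=np.array([.589,-.0345,0]);ux=np.array([.932,-.362,0]);uy=np.array([.362,.932,0])
for n in('scene','top'):
  im,d,p,s=grab(n);w=cloud(d,p,s)
  L=np.stack([(w-o)@ux,(w-o)@uy,w[...,2]],-1)
  m=(abs(L[...,1])<.015)&(L[...,0]>-.115)&(L[...,0]<-.035)&(L[...,2]>.135)&(L[...,2]<.16)&(im.max(2)<70)
  print(n,m.sum(),np.median(L[m],0).round(4),L[m].min(0).round(4),L[m].max(0).round(4))
  k=(abs(L[...,1])<.016)&(abs(L[...,0]-.06)<.02)&(L[...,2]>.11)&(L[...,2]<.2);print('knob z',np.median(L[k],0).round(4),k.sum())
E
python3 ball.py; python3 go.py .521 -.008 .137
```

```text
scene 23 [-0.0593  0.0003  0.1444] [-0.0668 -0.0056  0.1354] [-0.0525  0.0044  0.1498]
knob z [0.0602 0.0007 0.1287] 190
t 10.75 pos [0.4468 0.0227 0.1727] tool shift [ 0.0009 -0.0806  0.0349] twist units -0.13 F [ 0.27 -0.08  0.6 ] tilt [-0.008  0.006 -1.   ]
  return _methods._mean(a, axis=axis, dtype=dtype,
  ret = um.true_divide(
Traceback (most recent call last):
  File "ball.py", line 7, in <module>
    print(n,m.sum(),np.median(L[m],0).round(4),L[m].min(0).round(4),L[m].max(0).round(4))
                                               ~~~~~~~~^^^
ValueError: zero-size array to reduction operation minimum which has no identity
```

The ball moved forward about 48 mm (50 expected for the full swing), at the right height, and the push ended against a stop. To be sure, I'll give it a second light push a little higher.

>>> {"op": "carry_out", "data": {
  "increments": [1,0,-0.02,0.02,0,1,0,-0.02,0.011,0,1,0,-0.015,0,0,1,0,-0.01,0,0,1,0,-0.005,0,0]
}}

```text
t: 11.38
position: [0.5145, -0.0044, 0.1402]
tool_rot: [[-0.373, -0.928, -0.005], [-0.928, 0.373, 0.005], [-0.003, 0.007, -1.0]]
wrist_force: [-0.1, 0.2, -0.6]
grip_width: -0.0
```

```bash
python3 go.py .521 -.008 .141
```

```text
t 11.375 pos [ 0.5145 -0.0044  0.1402] tool shift [ 0.0009 -0.0073 -0.0008] twist units -0.14 F [-0.13  0.23 -0.55] tilt [-0.005  0.005 -1.   ]
```

>>> {"op": "carry_out", "data": {
  "increments": [1,0,-0.003,0,0,1,0,-0.003,0,0]
}}

```text
t: 11.62
position: [0.5167, -0.0051, 0.1396]
tool_rot: [[-0.372, -0.928, -0.013], [-0.928, 0.372, 0.006], [-0.001, 0.015, -1.0]]
wrist_force: [-15.4, 4.2, 9.0]
grip_width: -0.002
```

>>> {"op": "carry_out", "data": {
  "increments": [1,0,-0.003,0,0]
}}

```text
t: 11.75
position: [0.5168, -0.0051, 0.1395]
tool_rot: [[-0.37, -0.929, -0.019], [-0.929, 0.37, 0.007], [0.001, 0.02, -1.0]]
wrist_force: [-16.1, 3.1, 11.7]
grip_width: 0.006
```

It's firm at the same place, so this is the hard stop. Withdrawing back and up.

>>> {"op": "carry_out", "data": {
  "increments": [1,0,0.015,0,0,1,0,0.03,0,0,1,0,0.02,-0.02,0,1,0,0.01,-0.05,0,1,0,0,-0.05,0,1,0,0,-0.02,0,1,0,0,0,0,1,0,0,0,0]
}}

```text
t: 12.75
position: [0.4437, 0.0252, 0.2853]
tool_rot: [[-0.367, -0.93, -0.016], [-0.93, 0.367, 0.004], [0.002, 0.016, -1.0]]
wrist_force: [-0.3, -0.1, -0.7]
grip_width: 0.0
```

```bash
sed -i "s/('scene','top')/('scene',)/" ball.py; python3 ball.py; python3 go.py .44 .02 .26; python3 - <<'E'
from h import *
im=np.load('scene.npz')['im']
cv2.imwrite('pics/end.png',cv2.resize(im[170:350,90:490],(800,360),interpolation=cv2.INTER_CUBIC)[:,:,::-1])
E
```

```text
scene 23 [-0.0598  0.0005  0.1435] [-0.0661 -0.0056  0.1386] [-0.0524  0.0043  0.1482]
knob z [0.0598 0.0005 0.1293] 189
t 12.8 pos [0.4436 0.0253 0.2853] tool shift [0.0062 0.001  0.0253] twist units -0.07 F [-0.21  0.12  0.44] tilt [-0.016  0.004 -1.   ]
```

View pics/end.png

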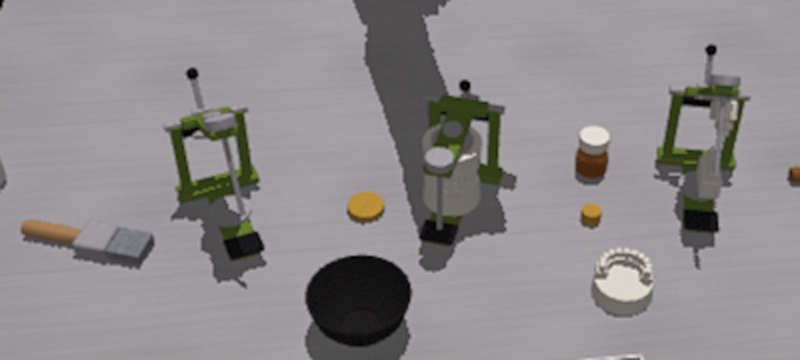

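The final picture shows the full frame shut, with its ball at (464,86) leaning forward over the hinge. The other frames and loose things are where they were, and the hand is clear.

```bash
python3 -c "
from plant import robot
print(robot.close_job())"
```

```text
the job is handed in; nothing more can be done
None
```

I shut the upper arm of the middle articulator (the one with the full horseshoe casts), then pushed its latch lever forward over the hinge, withdrew, and handed the job in at about 12.8 s.

**Arm shut:** Pressing took 2–4 N, then rose to 20 N at the hard stop, with the tips at 0.131 m against the expected 0.132 m. The last picture shows the casts meeting, and depth puts the knob at 0.129 m.

**Latch forward:** Two separate pushes ended at the same firm stop, the first at about 26 N and the second at about 20 N in total. The ball moved about 48 mm, where a full swing is 50 mm. The camera puts it about 5 mm behind its nominal latched position, so it was the repeated stop that I took as proof.

**The rest of the bench:** The other two articulators and the loose things look unmoved in the last picture, though I did not measure them. The robot is touching nothing.

**What disagreed:** Depth showed the fingertips level with the TCP, not 25 mm ahead of it as stated. Because of that, my first descent passed in front of the knob without touching anything. I corrected for it and went down again.

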